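Slide a tall unfired vase into the carving stop

TASK

Slide the tall unfired clay vase across the table into the wooden carving stop, past the red sprung arm, until it stands home against both boards of the corner and the arm has sprung back to hold it there. Keep it standing on the table all the way: do not lift it, rock it or shove it hard. Leave the jar, the mug and the clay tree where they are, and let go when done.

Things in the scene. Friction and masses are not known exactly. Their poses are not given: they have to be found in the camera images.
- vase_mid (a point): Centre, half-way up (130 mm above its foot), of the loose vase: an upright grey-brown clay cylinder with a closed top, 92 mm in diameter and 260 mm tall, about 0.6 kg, too wide to grasp. Its lowest 15 mm taper in to a narrow foot 62 mm in diameter; above that it is straight-sided. z is its upright axis. Pushed more than about 40 mm above the table it rocks and topples.
- seat (a point): Point on the table where the vase's axis stands when it is home in the stop. Axes of the fixed stop (may be yawed): the vase goes in along +x. In these axes, the back board's face is at x = +46 mm (y -40 to +63 mm), the side board's face at y = +46 mm (x -20 to +46 mm), followed on the near side by a lead-in board that flares out from (-20, +46) to (-82, +66) mm; all are 50 mm high, brown wood. The side at -y is closed only by the red sprung arm.
- clip_nose (a point): Nose of the red curved sprung arm: the axis of the free-turning black roller, 20 mm in diameter and 28 mm high, where the arm bulges towards the seat, 28 mm above the table. At rest it is at about (-32, -41) mm in the axes of seat; beyond the nose the arm's free tail flares out to (-75, -97) mm.
- spring_arm (a joint): Turn of the red arm about its upright pivot at (+75, -62) mm in the axes of seat: 0 at rest, about 0.04 with the vase home, up to 0.6 rad outwards. Spring 0.9 N m/rad with 0.27 N m preload. The vase forces it to about 0.15 rad, then it closes behind it. Steady push: 3 to 8 N on the table, up to 15 N in the stop; stick-slip adds short peaks to 40 N.
- glaze_jar: Bystander: amber jar with white lid, 72 mm in diameter, 90 mm tall, origin at the centre of its underside.
- mug: Bystander: blue mug, 80 mm in diameter, 90 mm tall, handle at its +y; origin at the centre of its underside.
- tree: Bystander: flat clay fir tree, 140 x 100 x 10 mm, its length along its x, origin near the centre of its underside.
Not all that is in view belongs to the job. There is more than one size of the part that bears seat; the job needs the largest.

How it is judged:
By the outcome, as a careful person would: the job done as asked, in the order asked, and still so for the second after the job is handed in, with the robot touching nothing.
It also fails if it takes over 54 s, if anything falls off the work surface, if the arm or the gripper's body presses on something with over 40 N, if the wrist force passes 120 N, or if a joint passes its speed limit or range.

ROBOT

A 7-joint arm with a two-finger parallel gripper is mounted at the origin on the work surface. World frame = base frame: x ahead of the robot, y to its left, z up, the work surface at z = 0. Lengths are in m, angles in degrees, forces in N, time in s.
With the tool pointing down it reaches from about 0.425 to 0.875 m from the base axis. Payload 4.7 kg.
Tool frame: the origin (TCP) lies midway between the tips of the shut fingers; the grasp point (between the pads) lies env.grip_point_offset behind it (env.grip_point_offset is the distance from the TCP to the grasp point, in m); z points along the fingers, y is the line along which they close (so a half turn about z gives the same grasp; the last joint's range is limited). The gripper opens to 87 mm and grips with 3 to 60 N. Pads are 19 mm wide; open, the fingers measure 117 mm over their backs; the gripper's body (75 mm by 190 mm) begins 51 mm behind the grasp point.
Start: joints at [67.901, 18.392, -4.016, 83.108, 1.295, 78.541, -3.26], TCP at [0.253, -0.599, 0.223] pointing down, gripper open.
Joint ranges: [-163.93, 163.93], [-17.29, 119.83], [-79.2, 71.16], [3.27, 140.29], [-89.18, 269.18], [5.43, 117.66], [-154.24, 154.24]. Speed limits (degrees/s): [147.25, 147.25, 180, 180, 180, 180, 180].

INTERFACE

Orientations are given as [roll, pitch, yaw] about the fixed x, y, z axes, in that order (R = Rz(yaw) Ry(pitch) Rx(roll)).
In Python, from cell import env gives the robot as it stands.
- The arm moves only by the shell command python3 -m creep 'ROWS' [FORCE]. ROWS is a JSON object of lists of equal length, an entry for each row: "translation": the shift along the tool's x, y, z in units of 0.08 m (1.0 is 0.08 m), a list of three; "turn": the turn, a rotation vector about the tool's x, y, z in units of 180 degrees (1.0 is 180 degrees), a list of three; "grip": the opening, from 0 (shut) to 1 (fully open). In form: {"translation": [[x, y, z], ...], "turn": [[ax, ay, az], ...], "grip": [grip, ...]}. A call has 1 to 5 rows; each row shifts and turns the commanded pose from where the row before left it, along the tool's axes as they then stand; what a row does not reach is not made up. A row lasts 1/8 s, in which the tool goes at most 62.5 mm and 10.7 degrees, less where a joint would pass 70% of its speed; a pose out of reach is approached as far as the arm can. A call with a number of a shift or a turn outside -1 to 1 is refused whole. A call with a gripper value outside its range is refused whole. The fingers move at their own pace and stop on an object; FORCE is the grip in N (left out, the last holds). Time passes only in rows, so rows that do not move let the fingers close. It gives the time, the measured TCP pose, the force, the opening and the grip force at its end, in the units of the state.
- env.get_obs(): the state, without advancing time (a new reading comes with each control period).
- env.read_camera(name): name is "scene" or "side" or "wrist"; returns a dict with "frame" (420x560x3 uint8, red, green, blue), "z_map" (420x560 float32, m along the optical axis (not along the pixel's ray), 0 where there is no reading), "K" (3x3 intrinsics, pixels), "rvec" (rotation vector, rad) and "tvec" (3), from world to camera coordinates, as OpenCV has them. Camera axes: x right, y down, z forward; pixel columns grow to the right and rows downward; lengths in m; the calibration is good to about 2 mm. A picture is of the moment at which its call begins.
- env.sign_off(): hands the job in; it is judged then, once.
The state is a dict: "time_s": time; "qpos": joint angles; "joint_velocities": joint speeds; "effort": joint torques, N m; "tool_pos": TCP position; "tool_rot": TCP orientation; "force": force on the tool from outside, world axes, zero at the start; "wrist_torque": the same for the moment, N m; "grip_width": finger opening in m; "grasp_force": force on a finger pad.
Only numpy, scipy, OpenCV 4.12 (cv2) and the standard library are available. Lean on these libraries where they do the work, as an engineer would, in place of code of your own. Each camera call takes 0.05 s, during which the arm holds its last target. There are 200 camera calls.

## Working session

There is one attempt and no reset: what is moved stays moved. The work goes in short steps, Python scripts to look and compute and a shell command to move; the robot and the scene stay as the last step left them, time stands still between calls to the robot, and variables do not carry over. Pictures are saved under pics/ and viewed, at most 10 in all, crops included, and the job is handed in when it is done.

```bash
ls; mkdir -p pics
cat > h.py <<'E'
import numpy as np,cv2
from cell import env
def grab(n,tag):
    d=env.read_camera(n); np.savez(f'/tmp/{tag}.npz',**d)
    cv2.imwrite(f'pics/{tag}.png',d['frame'][:,:,::-1]); return d
def load(tag): return np.load(f'/tmp/{tag}.npz')
def world(d,u,v,z=None):
    R=cv2.Rodrigues(d['rvec'])[0]; t=np.ravel(d['tvec'])
    r=np.linalg.inv(d['K'])@[u,v,1.]
    if z is None: return R.T@(r*d['z_map'][int(v),int(u)]-t)
    c=-R.T@t; w=R.T@r; return c+w*(z-c[2])/w[2]
E
python3 - <<'E'
from h import *
a=grab('scene','s0');b=grab('side','d0')
cv2.imwrite('pics/both.png',cv2.resize(np.vstack([a['frame'],b['frame']])[:,:,::-1],(400,600)))
print(env.get_obs())
E
```

```text
pics
{'time_s': 0.1, 'qpos': array([67.90115687, 18.43353381, -4.01511976, 83.16858457,  1.2960199 ,
       78.54142322, -3.26144253]), 'joint_velocities': array([-0.0279063 , -0.01637042,  0.09221554, -0.16428854,  0.06045972,
        0.07561821,  0.00486049]), 'effort': array([ 6.23017204e-04, -4.92571950e+01, -4.05211682e-01, -3.13398671e+01,
       -6.41415012e-02,  3.95710731e-02,  4.52391873e-05]), 'tool_pos': array([ 0.25274869, -0.59830072,  0.22157944]), 'tool_rot': array([-1.79901747e+02,  6.67721403e-03,  2.29068285e+01]), 'force': array([-0.06811637, -0.1832286 ,  0.30959673]), 'wrist_torque': array([-0.07357613, -0.02106505,  0.00145842]), 'grasp_force': 0.0, 'grip_width': 0.08689341796503312}
```

View pics/s0.png

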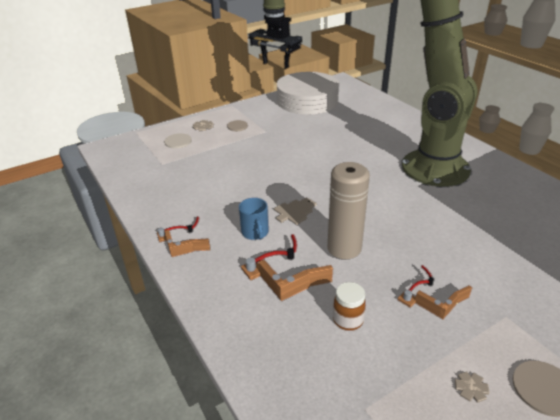

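View pics/d0.png

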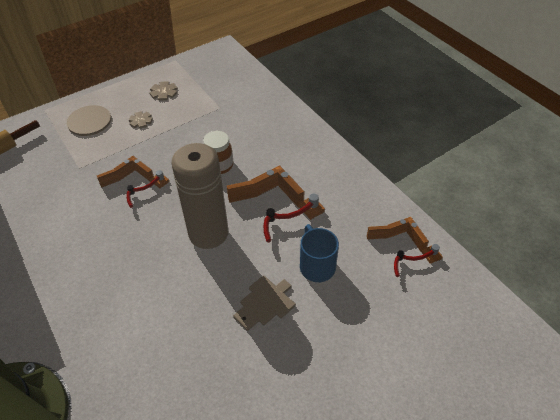

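The scene view shows three stops: left at (183,240), middle at (288,270) and right at (435,293). In the side view they are at (405,240), (275,200) and (133,180). The middle one looks largest. The vase is at (347,210) in the scene view, and the jar (350,305), mug (255,218) and tree (295,208) are all nearby. I'll check this in a close crop.

Run:
```python
from h import *
d=load('d0')
c=d['frame'][150:285,165:345,::-1]
cv2.imwrite('pics/c1.png',cv2.resize(c,None,fx=4.4,fy=4.4,interpolation=cv2.INTER_CUBIC))
for tag in('s0','d0'):
    d=load(tag); R=cv2.Rodrigues(d['rvec'])[0]
    v,u=np.mgrid[0:420,0:560]; z=d['z_map']
    P=(np.stack([(u-d['K'][0,2])/d['K'][0,0]*z,(v-d['K'][1,2])/d['K'][1,1]*z,z],-1)-np.ravel(d['tvec']))@R
    np.save(f'/tmp/{tag}P.npy',P)
    print(tag,'cam',-R.T@np.ravel(d['tvec']))
    ok=z>0
    # objects: connected components above table
    m=(ok&(P[...,2]>.012)&(P[...,2]<.3)&(P[...,0]>.2)&(P[...,0]<1.2)&(abs(P[...,1])<.9)).astype(np.uint8)
    n,l,s,_=cv2.connectedComponentsWithStats(m)
    for i in range(1,n):
        if s[i,4]>80:
            Q=P[l==i]; print(s[i],Q.min(0).round(3),Q.max(0).round(3),np.median(Q,0).round(3))
# vase top circle fit
A=np.vstack([np.load(f'/tmp/{t}P.npy').reshape(-1,3) for t in('s0','d0')])
B=A[(A[:,2]>.03)&(A[:,2]<.2)]
for nm,zlo,zhi in(('vase',.1,.235),):
    Q=A[(A[:,2]>zlo)&(A[:,2]<zhi)&(A[:,0]>.3)&(A[:,0]<.9)&(abs(A[:,1])<.4)]
    from scipy.optimize import least_squares
    r=least_squares(lambda p:np.hypot(Q[:,0]-p[0],Q[:,1]-p[1])-.046,np.median(Q,0)[:2],loss='soft_l1',f_scale=.003)
    print(nm,r.x,len(Q),abs(r.fun).mean())
```

```text
s0 cam [1.14877943 0.89292492 0.87588613]
[250  43  18  22 134] [ 0.259 -0.663  0.218] [ 0.32  -0.606  0.3  ] [ 0.279 -0.638  0.265]
[281  47  18  23 141] [ 0.201 -0.56   0.218] [ 0.268 -0.498  0.3  ] [ 0.238 -0.543  0.264]
[ 328  162   42   98 3407] [0.469 0.122 0.013] [0.56  0.211 0.262] [0.537 0.192 0.171]
[ 239  198   30   42 1025] [ 0.63  -0.087  0.012] [0.71  0.031 0.092] [ 0.679 -0.026  0.061]
[158 216  52  39 636] [ 0.785 -0.17   0.012] [ 0.91  -0.039  0.039] [ 0.864 -0.073  0.027]
[ 241  234   93   65 1729] [0.603 0.057 0.012] [0.777 0.236 0.055] [0.711 0.203 0.035]
[404 265  31  36 248] [0.395 0.329 0.012] [0.508 0.392 0.034] [0.441 0.375 0.023]
[ 333  282   33   47 1263] [0.615 0.318 0.012] [0.684 0.388 0.093] [0.66  0.365 0.068]
[416 285  57  32 650] [0.362 0.394 0.012] [0.488 0.471 0.042] [0.465 0.451 0.032]
d0 cam [ 0.24349267 -0.54733674  0.99370392]
[  0 120  40  31 459] [0.2   0.692 0.013] [0.308 0.749 0.055] [0.233 0.72  0.035]
[ 171  131   62  118 5037] [0.465 0.11  0.012] [0.679 0.378 0.266] [0.506 0.13  0.169]
[ 97 156  69  52 915] [0.363 0.323 0.012] [0.508 0.466 0.043] [0.438 0.439 0.028]
[ 227  166   98   77 1990] [0.602 0.051 0.012] [0.775 0.233 0.057] [0.705 0.164 0.036]
[367 217  62  33 756] [ 0.807 -0.155  0.012] [ 0.91  -0.044  0.044] [ 0.884 -0.082  0.034]
[ 300  224   39   56 1634] [ 0.628 -0.09   0.012] [0.708 0.023 0.097] [ 0.669 -0.049  0.06 ]
[394 244  48  33 370] [ 0.783 -0.187  0.012] [ 0.908 -0.13   0.037] [ 0.85  -0.164  0.025]
vase [0.51154703 0.16054287] 3555 0.0011236643604705457
```

View pics/c1.png

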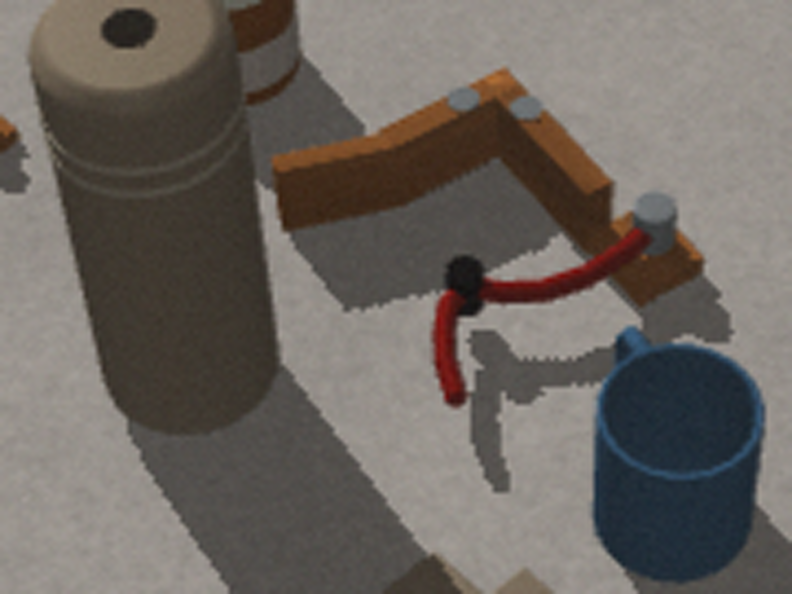

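The crop confirms the middle stop: inner corner top at (498,103), end of the back board at (610,190), lead-in end at (278,170), roller at (465,275). Next I fit the seat frame to these points.

Run:
```python
from h import *
from scipy.optimize import least_squares
d=load('d0')
pts=[((498,104),.05,(46,46)),((611,190),.05,(46,-40)),((277,172),.05,(-82,66)),((388,148),.05,(-20,46)),((465,268),.042,(-32,-41))]
W=np.array([world(d,165+p[0]/4.4,150+p[1]/4.4,z)[:2] for p,z,_ in pts]); S=np.array([s for *_,s in pts])/1000
f=lambda p:(p[:2]+S@np.array([[np.cos(p[2]),np.sin(p[2])],[-np.sin(p[2]),np.cos(p[2])]])-W).ravel()
r=least_squares(f,[.7,.15,0]);print(r.x,np.degrees(r.x[2]));print((r.fun.reshape(-1,2)*1000).round(1))
# check: wall top points & face fit by depth
P=np.vstack([np.load(f'/tmp/{t}P.npy').reshape(-1,3) for t in('s0','d0')])
c,s=np.cos(r.x[2]),np.sin(r.x[2]); L=(P[:,:2]-r.x[:2])@np.array([[c,-s],[s,c]])*1000
for nm,m in(('back',(abs(L[:,0]-50)<25)&(L[:,1]>-30)&(L[:,1]<40)),('side',(abs(L[:,1]-50)<25)&(L[:,0]>-15)&(L[:,0]<40))):
    k=m&(P[:,2]>.015)&(P[:,2]<.06); ax=0 if nm=='back' else 1
    lo=k&(P[:,2]<.04)
    print(nm,'face',np.percentile(L[lo,ax],[5,25,50,75]).round(1),'all',np.percentile(L[k,ax],[2,98]).round(1))
v=np.array([.5115,.1605]);print('vase in seat',(v-r.x[:2])@np.array([[c,-s],[s,c]])*1000)
for n,q in(('jar',(.65,.353)),('mug',(.669,-.049))): print(n,(np.array(q)-r.x[:2])@np.array([[c,-s],[s,c]])*1000)
```

```text
[0.68699385 0.15233881 0.01007814] 0.5774347353421521
[[  3.3   4.1]
 [-10.4   4.2]
 [  0.8  -2.9]
 [  4.6  -3.2]
 [  1.7  -2.3]]
back face [42.3 43.5 45.5 61. ] all [42.1 62. ]
side face [45.3 46.9 64.7 67.2] all [45.  69.6]
vase in seat [-175.40268797    9.92939913]
jar [-34.96971296 201.02382482]
mug [ -20.02202049 -201.14724138]
```

Run:
```python
from h import *
from scipy.optimize import least_squares
P=np.load('/tmp/d0P.npy').reshape(-1,3); F=load('d0')['frame'].reshape(-1,3).astype(int)
k=(P[:,2]>.012)&(P[:,2]<.045)&(P[:,0]>.55)&(P[:,0]<.8)&(P[:,1]>.05)&(P[:,1]<.28)&(F[:,0]-F[:,2]>30)&(F[:,1]>.35*F[:,0])
Q=P[k,:2]*1; print(len(Q))
def sd(L):
    segs=[((46,-40),(46,46)),((46,46),(-20,46)),((-20,46),(-82,66))]
    D=[]
    for a,b in segs:
        a=np.array(a)/1e3;b=np.array(b)/1e3;t=np.clip((L-a)@(b-a)/((b-a)@(b-a)),0,1)
        D.append(np.linalg.norm(L-a-t[:,None]*(b-a),axis=1))
    return np.min(D,0)
def loc(p,Q):
    c,s=np.cos(p[2]),np.sin(p[2]);return (Q-p[:2])@np.array([[c,-s],[s,c]])
for i in((.687,.152,.01),(.687,.152,-.1),(.687,.152,.1)):
    r=least_squares(lambda p:sd(loc(p,Q)),i,loss='soft_l1',f_scale=.002);print(r.x,np.degrees(r.x[2]),r.cost,np.median(r.fun))
p=r.x
print('vase',loc(p,np.array([[.5115,.1605]]))*1e3)
n=np.array([-.032,-.041]);c,s=np.cos(p[2]),np.sin(p[2]);print('nose pred',p[:2]+[c*n[0]-s*n[1],s*n[0]+c*n[1]])
print('nose meas',world(load('d0'),165+465/4.4,150+278/4.4,.035))
```

```text
814
[ 0.686962    0.15006881 -0.0452972 ] -2.5953381735788588 0.025479011680569392 0.004002528218357244
[ 0.68696518  0.15007062 -0.04524985] -2.592625376010309 0.02547901160648859 0.003999369302203772
[ 0.68696543  0.15007076 -0.04524614] -2.592413077661255 0.025479011654877804 0.0039991220837176655
vase [[-175.757578      2.48214113]]
nose pred [0.65314372 0.1105601 ]
nose meas [0.65297476 0.11252336 0.035     ]
```

Seat is at about (0.687, 0.150), yaw −2.6°, and the nose checks to 2 mm. The vase is at (0.5115, 0.1605), 176 mm out and nearly on the axis. I'll push low with nearly shut fingers cradling the vase, and tilt the tool so the gripper body stays clear of it.

```bash
python3 -m creep '{"translation":[[0,0,0],[0,0,0],[0,0,0],[0.5,-0.55,-0.2],[0.5,-0.55,-0.2]],"turn":[[0,0,0.047],[0,0,0.047],[0,0,0.047],[0,0,0],[0,0,0]],"grip":[0.28,0.28,0.28,0.28,0.28]}'
python3 -m creep '{"translation":[[0.4,-0.65,0],[0.4,-0.65,0],[0.3,-0.7,0],[0,-0.75,0],[0,-0.75,0]],"turn":[[0,0,0],[0,0,0],[0,0,0],[0,0,0],[0,0,0]],"grip":[0.28,0.28,0.28,0.28,0.28]}'; python3 -c "
from cell import env;print(env.grip_point_offset,env.get_obs()['qpos'])"
```

```text
time_s: 0.72
tool_pos: [0.3369, -0.5133, 0.254]
tool_rot: [-179.9, 0.0, -2.6]
force: [1.4, -0.8, 0.1]
grip_width: 0.0448
grasp_force: 0.0
time_s: 1.35
tool_pos: [0.4367, -0.236, 0.254]
tool_rot: [-180.0, 0.0, -2.4]
force: [1.3, 0.6, -0.2]
grip_width: 0.0241
grasp_force: 0.0
0.0187 [ 41.75267705  -0.49886873 -16.2458338  101.10412422  -0.1444346
  79.41895358 -66.90506936]
```

```bash
python3 -m creep '{"translation":[[0,0,0],[0,0,0],[0,0,0],[0,0,0],[0,0,0]],"turn":[[0,0.05,0],[0,0.05,0],[0,0.05,0],[0,0,0],[0,0,0]],"grip":[0.28,0.28,0.28,0.28,0.28]}'
python3 -m creep '{"translation":[[0,-0.7,0],[0,-0.7,0],[0,-0.7,0],[0,-0.7,0],[0,-0.7,0]],"turn":[[0,0,0],[0,0,0],[0,0,0],[0,0,0],[0,0,0]],"grip":[0.28,0.28,0.28,0.28,0.28]}'; python3 -c "
from cell import env;print(env.grip_point_offset,env.get_obs()['qpos'])"
```

```text
time_s: 1.98
tool_pos: [0.4409, -0.2411, 0.2548]
tool_rot: [-179.9, -26.8, -2.4]
force: [-0.1, -0.1, 0.5]
grip_width: 0.0245
grasp_force: 0.0
time_s: 2.6
tool_pos: [0.5055, -0.005, 0.23]
tool_rot: [-177.3, -23.7, -2.9]
force: [0.6, 0.4, -0.6]
grip_width: 0.0245
grasp_force: 0.0
0.0187 [  9.10622646 -17.24726273  -8.96783377 121.6860955   -5.35442209
  51.648832   -89.93295668]
```

```bash
cat >> h.py <<'E'
from scipy.spatial.transform import Rotation as Ro
def delta(pos,yaw,tilt):
    o=env.get_obs(); A=Ro.from_euler('xyz',o['tool_rot'],degrees=True)
    B=Ro.from_euler('xyz',[180,-tilt,yaw],degrees=True)
    print('now',o['tool_pos'].round(4),o['tool_rot'].round(1),'q',o['qpos'].round(1),'t',o['time_s'])
    print('translation',(A.inv().apply(np.array(pos)-o['tool_pos'])/.08).round(3),'turn',((A.inv()*B).as_rotvec()/np.pi).round(4))
E
python3 - <<'E'
from h import *
P=np.load('/tmp/d0P.npy');print('tree',P[300,265],P[285,280],P[318,240])
delta([.44,-.02,.10],-2.6,27)
E
```

```text
tree [ 0.52567527 -0.05812269  0.00939992] [ 0.57127255 -0.04663621  0.01130686] [ 0.45926994 -0.06766407  0.01607202]
now [ 0.5055 -0.005   0.23  ] [-177.3  -23.7   -2.9] q [  9.1 -17.2  -9.  121.7  -5.4  51.6 -89.9] t 2.6
translation [-1.393  0.284  1.151] turn [-0.0144  0.0183 -0.0021]
```

```bash
python3 -m creep '{"translation":[[-0.2,0.05,0.5],[-0.2,0.05,0.4],[-0.4,0.1,0.25],[-0.4,0.05,0],[-0.2,0,0]],"turn":[[-0.007,0.006,0],[-0.007,0.006,0],[0,0.006,0],[0,0,0],[0,0,0]],"grip":[0.28,0.28,0.28,0.28,0.28]}'; python3 -c "
from h import *
delta([.43,.15,.08],-2.6,27)"
```

```text
time_s: 3.22
tool_pos: [0.4538, -0.0211, 0.0865]
tool_rot: [-179.7, -26.3, -3.0]
force: [1.0, 0.6, 0.7]
grip_width: 0.0243
grasp_force: 0.0
now [ 0.4538 -0.0211  0.0865] [-179.7  -26.3   -3. ] q [  9.4 -17.3 -10.4 140.1  -2.9  30.7 -92. ] t 3.225
translation [-0.402 -2.121 -0.097] turn [-0.0007  0.0039 -0.0019]
```

```bash
python3 -m creep '{"translation":[[-0.1,-0.4,0],[-0.15,-0.5,0],[-0.15,-0.5,0],[-0.1,-0.4,0],[0,-0.3,0]],"turn":[[0,0,0],[0,0,0],[0,0,0],[0,0,0],[0,0,0]],"grip":[0.28,0.28,0.28,0.28,0.28]}'; python3 -c "
from h import *
delta([.437,.161,.035],-2.6,33)"
```

```text
time_s: 3.85
tool_pos: [0.4334, 0.1523, 0.0713]
tool_rot: [-179.7, -26.2, -2.9]
force: [0.3, -0.0, -0.3]
grip_width: 0.0243
grasp_force: 0.0
now [0.4334 0.1523 0.0713] [-179.7  -26.2   -2.9] q [  13.5  -14.7  -43.9  137.4    7.6   31.4 -130. ] t 3.85
translation [-0.165 -0.108  0.425] turn [-0.0011  0.0379 -0.0016]
```

```bash
python3 -m creep '{"translation":[[-0.05,-0.05,0.15],[-0.1,-0.06,0.2],[-0.15,0,0.2],[0,0,0]],"turn":[[0,0.019,0],[0,0.019,0],[0,0,0],[0,0,0]],"grip":[0.28,0.28,0.28,0.28]}'; python3 -c "
from h import *
delta([.445,.161,.022],-2.6,33)
d=grab('side','d1');grab('scene','s1')
c=d['frame'][100:310,100:380,::-1];cv2.imwrite('pics/c2.png',cv2.resize(c,None,fx=2.8,fy=2.8))"
```

```text
time_s: 4.35
tool_pos: [0.445, 0.1637, 0.0324]
tool_rot: [179.9, -31.3, -3.2]
force: [1.0, -1.0, 0.5]
grip_width: 0.0247
grasp_force: 0.0
now [0.445  0.1637 0.0324] [179.9 -31.3  -3.2] q [  41.9  -15.9  -74.9  140.1   11.4   19.6 -139. ] t 4.35
translation [-0.066  0.033  0.113] turn [ 0.0022  0.0095 -0.0027]
```

View pics/c2.png

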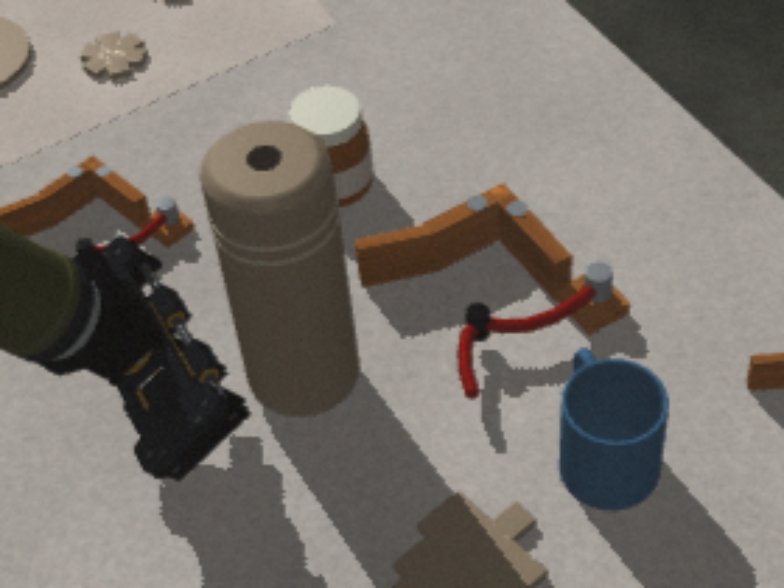

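The picture shows the tool behind the vase at (240,400) in the crop, with a clear gap to it. I'll lower it and make contact slowly.

```bash
python3 -m creep '{"translation":[[-0.03,0,0.055],[-0.03,0,0.055],[0.04,0,0.024],[0.04,0,0.024],[0.04,0,0.024]],"turn":[[0,0,0.003],[0,0,0],[0,0,0],[0,0,0],[0,0,0]],"grip":[0.28,0.28,0.28,0.28,0.28]}'; python3 -m creep '{"translation":[[0.03,0,0.018],[0.03,0,0.018],[0.03,0,0.018],[0.03,0,0.018],[0.03,0,0.018]],"turn":[[0,0,0],[0,0,0],[0,0,0],[0,0,0],[0,0,0]],"grip":[0.28,0.28,0.28,0.28,0.28]}';  python3 -c "
from h import *
delta([.475,.162,.022],-2.6,33)"
```

```text
time_s: 5.08
tool_pos: [0.4564, 0.1637, 0.0249]
tool_rot: [-179.6, -31.2, -3.8]
force: [-0.1, 0.6, 0.4]
grip_width: 0.0245
grasp_force: 0.0
time_s: 5.7
tool_pos: [0.467, 0.1591, 0.0281]
tool_rot: [-179.6, -31.0, -3.8]
force: [-3.6, 1.1, 0.1]
grip_width: 0.0244
grasp_force: 1.7
now [0.467  0.1591 0.0281] [-179.6  -31.    -3.8] q [  47.4   -7.5  -79.2  138.2   31.2   20.4 -154.2] t 5.7
translation [ 0.044 -0.042  0.116] turn [ 0.0011  0.0108 -0.0056]
```

Contact is made, but joints 3 and 7 are on their limits. The grasp is symmetric, so I'll back off, spin the wrist half a turn clear of the vase, and come back in.

```bash
python3 -m creep '{"translation":[[-0.1,0,-0.06],[-0.1,0,-0.06],[-0.1,0,-0.06],[0,0.4,0],[0.1,0.6,-0.15]],"turn":[[0,0,0],[0,0,0],[0,0,0],[0,0,0],[0,0,0]],"grip":[0.28,0.28,0.28,0.28,0.28]}'; python3 -m creep '{"translation":[[0.1,0.6,-0.25],[0.2,0.6,-0.3],[0.2,0.5,-0.3],[0,0,0]],"turn":[[0,0,0],[0,0,0],[0,0,0],[0,0,0]],"grip":[0.28,0.28,0.28,0.28]}';  python3 -c "
from h import *
delta([.475,-.05,.13],-2.6,28)"
```

```text
time_s: 6.32
tool_pos: [0.4599, 0.0995, 0.0503]
tool_rot: [179.5, -29.6, -3.5]
force: [1.4, -0.7, 1.7]
grip_width: 0.0244
grasp_force: 0.0
time_s: 6.82
tool_pos: [0.4784, 0.0107, 0.1065]
tool_rot: [179.4, -29.8, -4.1]
force: [0.2, 0.2, 0.2]
grip_width: 0.0245
grasp_force: 0.0
now [0.4784 0.0107 0.1065] [179.4 -29.8  -4.1] q [   4.4  -17.2  -13.   138.7    6.5   29.3 -108.1] t 6.825
translation [ 0.156  0.762 -0.242] turn [ 0.007  -0.0099 -0.0072]
```

```bash
python3 -m creep '{"translation":[[0.05,0.4,-0.2],[0,0.35,-0.1],[0,0,0]],"turn":[[0,0,0],[0,0,0],[0,0,0.05]],"grip":[0.28,0.28,0.28]}';  python3 -c "
from h import *
delta([.475,-.05,.13],177.4,-28)"
```

```text
time_s: 7.2
tool_pos: [0.4819, -0.0477, 0.1176]
tool_rot: [-175.8, -28.8, -14.2]
force: [1.0, 0.3, -0.6]
grip_width: 0.0241
grasp_force: 0.0
now [ 0.4819 -0.0477  0.1176] [-175.8  -28.8  -14.2] q [ 14.  -17.2 -11.6 137.   -3.3  30.9 -98.8] t 7.2
translation [ 0.007  0.036 -0.175] turn [-0.0095 -0.0111  0.9433]
```

```bash
R='"grip":[0.28,0.28,0.28,0.28,0.28]'; python3 -m creep '{"translation":[[0,0,-0.1],[0,0,-0.1],[0,0,0],[0,0,0],[0,0,0]],"turn":[[0,0,0.056],[0,0,0.056],[0,0,0.056],[0,0,0.056],[0,0,0.056]],"grip":[0.28,0.28,0.28,0.28,0.28]}';python3 -m creep '{"translation":[[0,0,0],[0,0,0],[0,0,0],[0,0,0],[0,0,0]],"turn":[[0,0,0.056],[0,0,0.056],[0,0,0.056],[0,0,0.056],[0,0,0.056]],"grip":[0.28,0.28,0.28,0.28,0.28]}';python3 -m creep '{"translation":[[0,0,0],[0,0,0],[0,0,0],[0,0,0],[0,0,0]],"turn":[[0,0,0.056],[0,0,0.056],[0,0,0.056],[0,0,0.056],[0,0,0.056]],"grip":[0.28,0.28,0.28,0.28,0.28]}';  python3 -c "
from h import *
delta([.475,-.05,.1],177.4,-28)"
```

```text
time_s: 7.82
tool_pos: [0.4846, -0.0462, 0.125]
tool_rot: [-155.1, -14.7, -66.7]
force: [-0.1, 0.4, 0.1]
grip_width: 0.0242
grasp_force: 0.0
time_s: 8.45
tool_pos: [0.5073, -0.0744, 0.0991]
tool_rot: [-152.3, 8.6, -105.7]
force: [0.2, 0.6, 0.2]
grip_width: 0.0243
grasp_force: 0.0
time_s: 9.07
tool_pos: [0.4862, -0.1237, 0.0419]
tool_rot: [-166.7, 33.6, -151.0]
force: [0.6, 0.8, -0.2]
grip_width: 0.0245
grasp_force: 0.0
now [ 0.4862 -0.1237  0.0419] [-166.7   33.6 -151. ] q [ 109.5  -17.3  -79.2  140.2  -78.4   35.7 -154.2] t 9.075
translation [-0.672  0.752 -0.615] turn [0.0176 0.0475 0.146 ]
```

The solver wound up near the inner limit. I'll go back to roomy space with the tool vertical and unwind there.

```bash
python3 -m creep '{"translation":[[0.2,0,-0.6],[0.2,0,-0.6],[0,0,-0.6]],"turn":[[0,0.05,0],[0,0.05,0],[0,0.05,0]],"grip":[0.28,0.28,0.28]}';  python3 -c "
from h import *
delta([.53,-.25,.25],-150,0)"
```

```text
time_s: 9.45
tool_pos: [0.3626, -0.2347, 0.0097]
tool_rot: [-166.1, 18.1, -148.6]
force: [1.2, -0.5, -0.4]
grip_width: 0.0244
grasp_force: 0.0
now [ 0.3626 -0.2347  0.0097] [-166.1   18.1 -148.6] q [ 122.1  -17.3  -75.6  139.7  -54.3   38.2 -154.2] t 9.45
translation [-2.539 -1.776 -1.959] turn [-0.0756  0.1012 -0.0048]
```

```bash
python3 -m creep '{"translation":[[-0.5,-0.35,-0.4],[-0.5,-0.35,-0.4],[-0.5,-0.35,-0.4]],"turn":[[0,0,0],[0,0,0],[0,0,0]],"grip":[0.28,0.28,0.28]}';  python3 -c "
from h import *
delta([.53,-.3,.25],-150,0)"
```

```text
time_s: 9.82
tool_pos: [0.435, -0.2837, 0.109]
tool_rot: [-163.9, 23.2, -144.0]
force: [0.3, 0.1, 0.3]
grip_width: 0.0246
grasp_force: 0.0
now [ 0.435  -0.2837  0.109 ] [-163.9   23.2 -144. ] q [ 129.4  -17.3  -76.7  126.7  -52.6   50.7 -154.2] t 9.825
translation [-1.467 -1.186 -1.   ] turn [-0.0812  0.1325  0.0146]
```

I turned the wrong way: −z on the tool raises q7. Unwinding now.

```bash
python3 -m creep '{"translation":[[-0.5,-0.4,-0.35],[-0.4,-0.3,-0.4],[-0.3,-0.3,-0.4],[0,0,0],[0,0,0]],"turn":[[-0.02,0.03,-0.03],[-0.02,0.03,-0.03],[-0.02,0.03,-0.03],[0,0,-0.055],[0,0,-0.055]],"grip":[0.28,0.28,0.28,0.28,0.28]}';  python3 -c "
from h import *
delta([.53,-.3,.25],-110,0)"
```

```text
time_s: 10.45
tool_pos: [0.4411, -0.3173, 0.2239]
tool_rot: [-164.7, 3.7, -105.4]
force: [-0.1, 0.3, 0.7]
grip_width: 0.0243
grasp_force: 0.0
now [ 0.4411 -0.3173  0.2239] [-164.7    3.7 -105.4] q [ 128.2  -12.7  -78.7  107.5  -26.2   65.9 -138.3] t 10.45
translation [-0.524 -1.056 -0.016] turn [-0.0841  0.0237  0.0226]
```

```bash
python3 -m creep '{"translation":[[-0.25,-0.5,0],[-0.25,-0.5,0],[0,0,0],[0,0,0],[0,0,0]],"turn":[[-0.04,0.01,0],[-0.04,0.01,0],[0,0,-0.056],[0,0,-0.056],[0,0,-0.056]],"grip":[0.28,0.28,0.28,0.28,0.28]}'; python3 -m creep '{"translation":[[0,0,0],[0,0,0],[0,0,0],[0,0,0],[0,0,0]],"turn":[[0,0,-0.056],[0,0,-0.056],[0,0,-0.056],[0,0,-0.056],[0,0,-0.056]],"grip":[0.28,0.28,0.28,0.28,0.28]}';  python3 -c "
from h import *
delta([.53,-.3,.25],60,0)"
```

```text
time_s: 11.08
tool_pos: [0.4455, -0.2572, 0.2616]
tool_rot: [-175.3, -3.6, -75.3]
force: [0.6, -0.5, 0.8]
grip_width: 0.0243
grasp_force: 0.0
time_s: 11.7
tool_pos: [0.4454, -0.2572, 0.2616]
tool_rot: [-179.8, -5.9, -24.7]
force: [0.6, 0.3, 0.6]
grip_width: 0.0243
grasp_force: 0.0
now [ 0.4454 -0.2572  0.2616] [-179.8   -5.9  -24.7] q [101.8  -5.  -69.5 101.7  -5.9  74.3 -81.3] t 11.7
translation [1.163 0.044 0.266] turn [ 0.0232 -0.0275 -0.4703]
```

```bash
python3 -m creep '{"translation":[[0.5,0,0],[0.5,0,0],[0,0,0],[0,0,0],[0,0,0]],"turn":[[0,-0.016,-0.04],[0,-0.016,-0.04],[0,0,-0.058],[0,0,-0.058],[0,0,-0.058]],"grip":[0.28,0.28,0.28,0.28,0.28]}'; python3 -m creep '{"translation":[[0,0,0],[0,0,0],[0,0,0],[0,0,0],[0,0,0]],"turn":[[0,0,-0.058],[0,0,-0.058],[0,0,-0.058],[0,0,-0.058],[0,0,-0.058]],"grip":[0.28,0.28,0.28,0.28,0.28]}';  python3 -m creep '{"translation":[[0,0,0],[0,0,0],[0,0,0],[0,0,0],[0,0,0]],"turn":[[0,0,-0.058],[0,0,-0.058],[0,0,-0.058],[0,0,-0.058],[0,0,-0.058]],"grip":[0.28,0.28,0.28,0.28,0.28]}';python3 -c "
from h import *
delta([.53,-.2,.25],177.4,0)"
```

```text
time_s: 12.32
tool_pos: [0.4986, -0.2761, 0.2675]
tool_rot: [179.6, -0.5, 18.4]
force: [0.1, -0.6, 0.4]
grip_width: 0.0243
grasp_force: 0.0
time_s: 12.95
tool_pos: [0.4982, -0.2767, 0.2681]
tool_rot: [179.3, 0.1, 70.5]
force: [0.2, 0.7, 0.1]
grip_width: 0.0242
grasp_force: 0.0
time_s: 13.58
tool_pos: [0.4982, -0.2768, 0.2681]
tool_rot: [179.7, 0.6, 122.7]
force: [0.0, 0.3, -0.0]
grip_width: 0.0243
grasp_force: 0.0
now [ 0.4982 -0.2768  0.2681] [179.7   0.6 122.7] q [ 88.3  23.5 -78.8  89.7  23.4  85.1  41.4] t 13.575
translation [0.595 0.852 0.225] turn [ 1.000e-04  4.200e-03 -3.039e-01]
```

```bash
python3 -m creep '{"translation":[[0,0,0],[0,0,0],[0,0,0],[0,0,0],[0,0,0]],"turn":[[0,0,-0.058],[0,0,-0.058],[0,0,-0.058],[0,0,-0.058],[0,0,-0.058]],"grip":[0.28,0.28,0.28,0.28,0.28]}';python3 -m creep '{"translation":[[0,0.5,0],[0,0.6,0],[0.2,0.6,0.1],[0.2,0.6,0.2],[0,0,0]],"turn":[[0,0,-0.014],[0,0,0],[0,0,0],[0,0,0],[0,0,0]],"grip":[0.28,0.28,0.28,0.28,0.28]}';python3 -c "
from h import *
delta([.46,-.02,.1],177.4,-26)"
```

```text
time_s: 14.2
tool_pos: [0.4981, -0.2768, 0.2681]
tool_rot: [-179.7, 0.7, 174.9]
force: [0.1, -0.8, -0.6]
grip_width: 0.0246
grasp_force: 0.0
time_s: 14.82
tool_pos: [0.4765, -0.0869, 0.2406]
tool_rot: [-179.2, 0.3, 177.4]
force: [-0.2, -0.4, 0.4]
grip_width: 0.0242
grasp_force: 0.0
now [ 0.4765 -0.0869  0.2406] [-179.2    0.3  177.4] q [ 89.2  -3.  -78.9 102.7  -2.3  77.4  98.2] t 14.825
translation [0.253 0.852 1.744] turn [-0.0044 -0.1426  0.0013]
```

```bash
python3 -m creep '{"translation":[[0.05,0.2,0.5],[0.05,0.3,0.4],[0,0.3,0.4],[0,0,0.1],[0,0,0]],"turn":[[0,-0.035,0],[0,-0.035,0],[0,-0.035,0],[0,-0.035,0],[0,0,0]],"grip":[0.28,0.28,0.28,0.28,0.28]}';python3 -c "
from h import *
delta([.45,.1,.08],177.4,-27)"
```

```text
time_s: 15.45
tool_pos: [0.4811, -0.0345, 0.1446]
tool_rot: [-179.5, 20.2, 177.7]
force: [0.7, -0.0, 0.1]
grip_width: 0.0246
grasp_force: 0.0
now [ 0.4811 -0.0345  0.1446] [-179.5   20.2  177.7] q [ 49.3 -16.9 -42.3 127.2 -16.9  46.2 103.5] t 15.45
translation [0.706 1.67  0.585] turn [-0.0022 -0.0378  0.0018]
```

```bash
python3 -m creep '{"translation":[[0.05,0.4,0.2],[0.15,0.4,0.2],[0.2,0.4,0.2],[0.2,0.4,0.1],[0.1,0.3,0]],"turn":[[0,-0.01,0],[0,-0.01,0],[0,-0.01,0],[0,0,0],[0,0,0]],"grip":[0.28,0.28,0.28,0.28,0.28]}';python3 -c "
from h import *
delta([.44,.16,.04],177.4,-28)"
```

```text
time_s: 16.08
tool_pos: [0.4607, 0.1158, 0.0699]
tool_rot: [-179.3, 25.7, 177.4]
force: [0.7, -1.1, -0.1]
grip_width: 0.0245
grasp_force: 0.0
now [0.4607 0.1158 0.0699] [-179.3   25.7  177.4] q [ 37.5 -16.2 -58.3 135.6  -5.   29.8  68.4] t 16.075
translation [0.418 0.543 0.207] turn [-0.0036 -0.0129  0.0001]
```

```bash
cat >> h.py <<'E'
from scipy.optimize import least_squares
SEAT=np.array([.687,.1502]); YAW=np.radians(-2.6)
def vase(c0):
    A=[]
    for n in('scene','side'):
        d=env.read_camera(n);R=cv2.Rodrigues(d['rvec'])[0];z=d['z_map'];v,u=np.mgrid[0:420,0:560]
        P=(np.stack([(u-d['K'][0,2])/d['K'][0,0]*z,(v-d['K'][1,2])/d['K'][1,1]*z,z],-1)-np.ravel(d['tvec']))@R
        A.append(P[(z>0)&(P[...,2]>.16)&(P[...,2]<.235)&(np.hypot(P[...,0]-c0[0],P[...,1]-c0[1])<.075)])
    Q=np.vstack(A);r=least_squares(lambda p:np.hypot(Q[:,0]-p[0],Q[:,1]-p[1])-.046,c0,loss='soft_l1',f_scale=.002)
    c,s=np.cos(YAW),np.sin(YAW);print('vase',r.x.round(4),'seat frame mm',((r.x-SEAT)@np.array([[c,-s],[s,c]])*1e3).round(1),len(Q))
    return r.x
E
python3 -m creep '{"translation":[[0.15,0.1,0.05],[0.1,0.2,0.05],[0.1,0.2,0.05]],"turn":[[0,0,0],[0,-0.005,0],[0,-0.005,0]],"grip":[0.28,0.28,0.28]}';python3 -c "
from h import *
x=vase((.518,.16))
delta([x[0]-.06,x[1]+.003,.022],177.4,-28)"
```

```text
time_s: 16.45
tool_pos: [0.444, 0.1563, 0.0473]
tool_rot: [-179.4, 27.6, 177.3]
force: [0.3, -0.1, -0.5]
grip_width: 0.0244
grasp_force: 0.0
vase [0.5075 0.137 ] seat frame mm [-178.7  -21.4] 1800
now [0.4432 0.1568 0.0468] [-179.3   27.5  177.5] q [ 39.2 -16.5 -68.7 137.5   0.8  25.7  54.9] t 16.55
translation [ 0.088 -0.204  0.307] turn [-0.0034 -0.0025  0.0007]
```

```bash
python3 -c "
from h import *
a=grab('scene','s2');b=grab('side','d2')
c=np.hstack([a['frame'][130:330,230:430],b['frame'][110:310,140:340]])[:,:,::-1];cv2.imwrite('pics/c3.png',cv2.resize(c,None,fx=2,fy=2))
# vase top rim from side: dark hole centre
for t in('d0','d2'):
  d=load(t);g=d['frame'][:,:,::-1].min(2).astype(int)
"
```

```text
(no output)
```

View pics/c3.png

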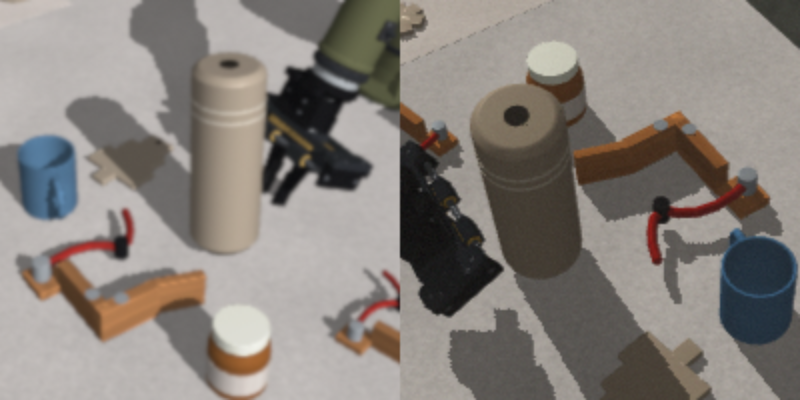

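```bash
python3 -c "
from h import *
a=load('s2');b=load('d2')
print(world(a,344.3,161.5,.258),world(b,198,167.5,.258)); print(world(load('d0'),194,156.3,.258),world(load('s0'),350,170.5,.258))
x=(.5075,.137)
for s in (a,b):
  pass
delta([.4455,.14,.022],177.4,-28)"
```

```text
[0.49957829 0.12383488 0.258     ] [0.50492445 0.1311333  0.258     ]
[0.51291456 0.16221594 0.258     ] [0.51334443 0.16301621 0.258     ]
now [0.4437 0.1551 0.0474] [-179.4   27.6  177.4] q [ 39.  -16.5 -68.3 137.6   0.8  25.7  55. ] t 16.65
translation [ 0.119 -0.185  0.297] turn [-0.0036 -0.0023 -0.0001]
```

```bash
cat >> h.py <<'E'
def vase2(c0,ds,sl=((.03,.09),(.09,.15),(.15,.2),(.2,.235))):
    from collections import defaultdict
    for lo,hi in sl:
        A=[]
        for d in ds:
            R=cv2.Rodrigues(d['rvec'])[0];z=d['z_map'];v,u=np.mgrid[0:420,0:560];F=d['frame'].astype(int)
            P=(np.stack([(u-d['K'][0,2])/d['K'][0,0]*z,(v-d['K'][1,2])/d['K'][1,1]*z,z],-1)-np.ravel(d['tvec']))@R
            col=(F[...,0]-F[...,2]>8)&(F[...,0]-F[...,2]<60)&(F[...,0]>55)&(F[...,0]>=F[...,1])
            A.append(P[col&(z>0)&(P[...,2]>lo)&(P[...,2]<hi)&(np.hypot(P[...,0]-c0[0],P[...,1]-c0[1])<.065)])
        Q=np.vstack(A);r=least_squares(lambda p:np.hypot(Q[:,0]-p[0],Q[:,1]-p[1])-.046,c0,loss='soft_l1',f_scale=.002)
        c,s=np.cos(YAW),np.sin(YAW);print((lo,hi),'vase',r.x.round(4),'seat mm',((r.x-SEAT)@np.array([[c,-s],[s,c]])*1e3).round(1),[len(a) for a in A],'res',np.abs(r.fun).mean().round(4))
E
python3 -c "
from h import *
vase2((.5115,.16),[load('s0'),load('d0')]);vase2((.5075,.137),[load('s2'),load('d2')])"
```

```text
(0.03, 0.09) vase [0.5115 0.1607] seat mm [-175.8    2.5] [619, 660] res 0.0011
(0.09, 0.15) vase [0.5116 0.1606] seat mm [-175.7    2.5] [682, 740] res 0.0011
(0.15, 0.2) vase [0.5115 0.1606] seat mm [-175.7    2.4] [604, 677] res 0.0011
(0.2, 0.235) vase [0.5115 0.1604] seat mm [-175.8    2.3] [472, 558] res 0.0011
(0.03, 0.09) vase [0.5138 0.1512] seat mm [-173.1   -6.8] [628, 555] res 0.0019
(0.09, 0.15) vase [0.5105 0.1443] seat mm [-176.   -13.9] [742, 627] res 0.0019
(0.15, 0.2) vase [0.5074 0.1377] seat mm [-178.8  -20.6] [663, 601] res 0.0017
(0.2, 0.235) vase [0.5051 0.1326] seat mm [-180.9  -25.8] [483, 485] res 0.0013
```

The fit shows the vase leaning about 8°, so it may be rocking or propped. I'll check which, with the arm held still.

```bash
python3 -c "
from h import *
S=((.03,.09),(.2,.235))
vase2((.5075,.137),[load('s2')],S);vase2((.5075,.137),[load('d2')],S)
for i in range(3):
  d=env.read_camera('scene');print(env.get_obs()['time_s'],env.get_obs()['force'].round(1));vase2((.5075,.137),[d],S)
"
```

```text
(0.03, 0.09) vase [0.5133 0.1519] seat mm [-173.6   -6.1] [628] res 0.0019
(0.2, 0.235) vase [0.5046 0.1332] seat mm [-181.4  -25.2] [483] res 0.0015
(0.03, 0.09) vase [0.5144 0.1506] seat mm [-172.5   -7.4] [555] res 0.0017
(0.2, 0.235) vase [0.5056 0.1322] seat mm [-180.4  -26.2] [485] res 0.001
16.7 [ 0.3  0.  -0.2]
(0.03, 0.09) vase [0.5137 0.1527] seat mm [-173.3   -5.3] [595] res 0.0016
(0.2, 0.235) vase [0.5062 0.1373] seat mm [-180.1  -21.1] [491] res 0.0015
16.75 [ 0.   0.3 -0.3]
(0.03, 0.09) vase [0.5144 0.1538] seat mm [-172.6   -4.2] [499] res 0.0013
(0.2, 0.235) vase [0.5085 0.1427] seat mm [-177.9  -15.6] [484] res 0.0013
16.8 [-0.2  0.3 -0.7]
(0.03, 0.09) vase [0.5152 0.1559] seat mm [-171.9   -2.1] [299] res 0.0011
(0.2, 0.235) vase [0.5126 0.1513] seat mm [-174.3   -6.8] [477] res 0.0012
```

It is rocking back upright, so I'll wait for it to settle.

```bash
for i in 1; do python3 -m creep '{"translation":[[0,0,0],[0,0,0],[0,0,0],[0,0,0],[0,0,0]],"turn":[[0,0,0],[0,0,0],[0,0,0],[0,0,0],[0,0,0]],"grip":[0.28,0.28,0.28,0.28,0.28]}'; done; python3 -c "
from h import *
S=((.03,.09),(.2,.235))
for n in ('side','scene'):
  d=env.read_camera(n);vase2((.513,.157),[d],S)
delta([.45,.16,.022],177.4,-28)"
```

```text
time_s: 17.42
tool_pos: [0.4425, 0.1558, 0.047]
tool_rot: [-179.4, 27.6, 177.5]
force: [0.5, -0.8, -0.8]
grip_width: 0.0242
grasp_force: 0.0
(0.03, 0.09) vase [0.5143 0.153 ] seat mm [-172.7   -5.1] [588] res 0.0013
(0.2, 0.235) vase [0.5052 0.1407] seat mm [-181.2  -17.8] [460] res 0.0008
(0.03, 0.09) vase [0.5139 0.1557] seat mm [-173.1   -2.4] [656] res 0.0015
(0.2, 0.235) vase [0.5069 0.146 ] seat mm [-179.8  -12.4] [481] res 0.0014
now [0.4425 0.1558 0.047 ] [-179.4   27.6  177.5] q [ 38.6 -16.6 -68.1 137.7   0.8  25.6  54.9] t 17.525
translation [0.064 0.06  0.318] turn [-0.0033 -0.0021  0.0005]
```

```bash
for i in 1 2; do python3 -m creep '{"translation":[[0,0,0],[0,0,0],[0,0,0],[0,0,0],[0,0,0]],"turn":[[0,0,0],[0,0,0],[0,0,0],[0,0,0],[0,0,0]],"grip":[0.28,0.28,0.28,0.28,0.28]}'; done; python3 -c "
from h import *
S=((.03,.09),(.2,.235))
for n in ('side','scene'):
  d=env.read_camera(n);vase2((.513,.157),[d],S)
delta([.45,.16,.022],177.4,-28)"
```

```text
time_s: 18.15
tool_pos: [0.4425, 0.1558, 0.047]
tool_rot: [-179.4, 27.6, 177.5]
force: [0.5, 0.7, 0.5]
grip_width: 0.0244
grasp_force: 0.0
time_s: 18.77
tool_pos: [0.4425, 0.1557, 0.047]
tool_rot: [-179.4, 27.6, 177.5]
force: [0.8, 0.7, 0.0]
grip_width: 0.0247
grasp_force: 0.0
(0.03, 0.09) vase [0.5182 0.1581] seat mm [-169.     0.2] [682] res 0.0009
(0.2, 0.235) vase [0.5193 0.1587] seat mm [-167.9    0.9] [568] res 0.0009
(0.03, 0.09) vase [0.5191 0.1613] seat mm [-168.3    3.5] [593] res 0.0012
(0.2, 0.235) vase [0.5248 0.1656] seat mm [-162.7    8. ] [458] res 0.0011
now [0.4425 0.1558 0.047 ] [-179.4   27.6  177.5] q [ 38.6 -16.6 -68.1 137.7   0.8  25.6  54.9] t 18.875
translation [0.064 0.061 0.318] turn [-0.0033 -0.0021  0.0004]
```

```bash
python3 -m creep '{"translation":[[0.02,0.02,0.08],[0.02,0.02,0.08],[0.01,0.02,0.08],[0.01,0.01,0.07],[0,0,0]],"turn":[[0,0,0],[0,0,0],[0,0,0],[0,0,0],[0,0,0]],"grip":[0.28,0.28,0.28,0.28,0.28]}';python3 -m creep '{"translation":[[0,0,0],[0,0,0],[0,0,0],[0,0,0],[0,0,0]],"turn":[[0,0,0],[0,0,0],[0,0,0],[0,0,0],[0,0,0]],"grip":[0.28,0.28,0.28,0.28,0.28]}';python3 -m creep '{"translation":[[0,0,0],[0,0,0],[0,0,0],[0,0,0],[0,0,0]],"turn":[[0,0,0],[0,0,0],[0,0,0],[0,0,0],[0,0,0]],"grip":[0.28,0.28,0.28,0.28,0.28]}'; python3 -c "
from h import *
S=((.03,.09),(.2,.235))
for n in ('side','scene'):
  d=env.read_camera(n);vase2((.513,.157),[d],S)
delta([.45,.16,.022],177.4,-28)"
```

```text
time_s: 19.5
tool_pos: [0.4497, 0.1608, 0.0223]
tool_rot: [-179.4, 27.5, 177.5]
force: [0.8, 0.3, -0.6]
grip_width: 0.0246
grasp_force: 0.0
time_s: 20.12
tool_pos: [0.4501, 0.1607, 0.0228]
tool_rot: [-179.3, 27.6, 177.5]
force: [-0.1, 0.3, -0.5]
grip_width: 0.0239
grasp_force: 0.0
time_s: 20.75
tool_pos: [0.45, 0.1608, 0.0227]
tool_rot: [-179.4, 27.6, 177.5]
force: [0.3, 0.3, -0.5]
grip_width: 0.0243
grasp_force: 0.0
(0.03, 0.09) vase [0.5164 0.1565] seat mm [-170.7   -1.4] [654] res 0.0009
(0.2, 0.235) vase [0.5123 0.1531] seat mm [-174.6   -5.1] [541] res 0.0008
(0.03, 0.09) vase [0.5155 0.1583] seat mm [-171.7    0.3] [628] res 0.0012
(0.2, 0.235) vase [0.5122 0.1551] seat mm [-174.9   -3. ] [474] res 0.0011
now [0.45   0.1608 0.0227] [-179.4   27.6  177.5] q [ 47.6  -8.8 -79.2 137.5  19.7  22.9  37.4] t 20.85
translation [ 0.004 -0.009  0.008] turn [-0.0033 -0.0021  0.0004]
```

```bash
python3 -m creep '{"translation":[[0,0,0],[0,0,0],[0,0,0],[0,0,0],[0,0,0]],"turn":[[0,0,0],[0,0,0],[0,0,0],[0,0,0],[0,0,0]],"grip":[0.28,0.28,0.28,0.28,0.28]}';python3 -m creep '{"translation":[[-0.028,0,0.0145],[-0.028,0,0.0145],[-0.028,0,0.0145],[-0.028,0,0.0145],[-0.028,0,0.0145]],"turn":[[0,0,0],[0,0,0],[0,0,0],[0,0,0],[0,0,0]],"grip":[0.28,0.28,0.28,0.28,0.28]}';python3 -m creep '{"translation":[[-0.02,0,0.0105],[-0.02,0,0.0105],[-0.02,0,0.0105],[-0.02,0,0.0105],[-0.02,0,0.0105]],"turn":[[0,0,0],[0,0,0],[0,0,0],[0,0,0],[0,0,0]],"grip":[0.28,0.28,0.28,0.28,0.28]}'; python3 -c "
from h import *
S=((.03,.09),(.2,.235))
for n in ('side','scene'):
  d=env.read_camera(n);vase2((.518,.158),[d],S)
delta([.48,.16,.022],177.4,-28)"
```

```text
time_s: 21.48
tool_pos: [0.45, 0.1608, 0.0227]
tool_rot: [-179.4, 27.6, 177.5]
force: [0.3, -0.7, 0.6]
grip_width: 0.0246
grasp_force: 0.0
time_s: 22.1
tool_pos: [0.4627, 0.1601, 0.0228]
tool_rot: [-179.4, 27.6, 177.5]
force: [-0.8, 0.5, 0.2]
grip_width: 0.0246
grasp_force: 0.0
time_s: 22.72
tool_pos: [0.4712, 0.1595, 0.0224]
tool_rot: [-179.3, 27.6, 177.5]
force: [-3.7, 0.1, 0.4]
grip_width: 0.0246
grasp_force: 1.7
(0.03, 0.09) vase [0.5233 0.1571] seat mm [-163.9   -0.5] [640] res 0.0009
(0.2, 0.235) vase [0.5233 0.1569] seat mm [-163.9   -0.7] [557] res 0.0009
(0.03, 0.09) vase [0.5226 0.1589] seat mm [-164.6    1.3] [616] res 0.0011
(0.2, 0.235) vase [0.5231 0.1588] seat mm [-164.1    1.1] [480] res 0.0012
now [0.4715 0.1596 0.0225] [-179.4   27.6  177.5] q [ 46.1   2.  -78.6 135.4  41.6  27.4  20.6] t 22.825
translation [-0.091  0.011  0.055] turn [-0.0033 -0.0023  0.0004]
```

Steady contact at 3.7 N with the vase upright. Pushing on.

```bash
python3 -m creep '{"translation":[[-0.028,0,0.0145],[-0.028,0,0.0145],[-0.028,0,0.0145],[-0.028,0,0.0145],[-0.028,0,0.0145]],"turn":[[0,-0.003,0],[0,-0.003,0],[0,-0.003,0],[0,-0.003,0],[0,-0.003,0]],"grip":[0.28,0.28,0.28,0.28,0.28]}';python3 -m creep '{"translation":[[-0.028,0,0.016],[-0.028,0,0.016],[-0.028,0,0.016],[-0.028,0,0.016],[-0.028,0,0.016]],"turn":[[0,-0.003,0],[0,-0.003,0],[0,-0.003,0],[0,-0.003,0],[0,-0.003,0]],"grip":[0.28,0.28,0.28,0.28,0.28]}'; python3 -c "
from h import *
S=((.03,.09),(.2,.235))
for n in ('side','scene'):
  d=env.read_camera(n);vase2((.548,.156),[d],S)
delta([.52,.158,.022],177.4,-33)"
```

```text
time_s: 23.45
tool_pos: [0.4841, 0.159, 0.0228]
tool_rot: [-179.3, 30.3, 177.5]
force: [-3.2, -0.5, -0.8]
grip_width: 0.0242
grasp_force: 1.6
time_s: 24.08
tool_pos: [0.4973, 0.1585, 0.0234]
tool_rot: [-179.3, 33.1, 177.6]
force: [-2.4, 0.6, -0.7]
grip_width: 0.0243
grasp_force: 1.6
(0.03, 0.09) vase [0.5498 0.1561] seat mm [-137.4   -0.3] [678] res 0.0009
(0.2, 0.235) vase [0.5539 0.1557] seat mm [-133.2   -0.5] [553] res 0.0009
(0.03, 0.09) vase [0.549  0.1578] seat mm [-138.2    1.3] [604] res 0.0012
(0.2, 0.235) vase [0.5534 0.1576] seat mm [-133.8    1.3] [471] res 0.0011
now [0.4972 0.1586 0.0234] [-179.3   33.   177.6] q [ 38.    6.  -72.1 136.5  63.2  27.8   0.7] t 24.175
translation [-0.229  0.007  0.17 ] turn [-0.0032  0.0002  0.0008]
```

```bash
python3 -m creep '{"translation":[[0.008,0,0.0126],[-0.013,0,0.026],[-0.013,0,0.026],[-0.013,0,0.026],[-0.013,0,0.026]],"turn":[[0,0,0],[0,0,0],[0,0,0],[0,0,0],[0,0,0]],"grip":[0.28,0.28,0.28,0.28,0.28]}';python3 -m creep '{"translation":[[-0.021,0,0.0136],[-0.021,0,0.0136],[-0.021,0,0.0136],[-0.021,0,0.0136],[-0.021,0,0.0136]],"turn":[[0,0,0],[0,0,0],[0,0,0],[0,0,0],[0,0,0]],"grip":[0.28,0.28,0.28,0.28,0.28]}'; python3 -c "
from h import *
S=((.03,.09),(.2,.235))
for n in ('side','scene'):
  d=env.read_camera(n);vase2((.565,.156),[d],S)
delta([.52,.158,.016],177.4,-33)"
```

```text
time_s: 24.8
tool_pos: [0.5055, 0.1584, 0.0178]
tool_rot: [-179.3, 33.1, 177.6]
force: [-5.8, 0.4, 5.1]
grip_width: 0.0247
grasp_force: 3.6
time_s: 25.42
tool_pos: [0.5154, 0.158, 0.0177]
tool_rot: [-179.3, 33.0, 177.6]
force: [-5.9, 0.3, 3.4]
grip_width: 0.0245
grasp_force: 3.1
(0.03, 0.09) vase [0.5669 0.1556] seat mm [-120.3   -0. ] [662] res 0.0009
(0.2, 0.235) vase [0.5666 0.1553] seat mm [-120.5   -0.3] [551] res 0.0008
(0.03, 0.09) vase [0.566  0.1574] seat mm [-121.2    1.7] [625] res 0.0011
(0.2, 0.235) vase [0.566  0.1573] seat mm [-121.2    1.6] [475] res 0.0011
now [0.5156 0.1579 0.0178] [-179.4   33.1  177.6] q [ 35.   11.2 -68.8 134.7  69.7  30.4  -2.6] t 25.525
translation [-0.034  0.004  0.049] turn [-0.003   0.0003  0.0007]
```

```bash
python3 -m creep '{"translation":[[-0.021,0,0.0136],[-0.021,0,0.0136],[-0.021,0,0.0136],[-0.021,0,0.0136],[-0.021,0,0.0136]],"turn":[[0,0,0],[0,0,0],[0,0,0],[0,0,0],[0,0,0]],"grip":[0.28,0.28,0.28,0.28,0.28]}';python3 -m creep '{"translation":[[-0.021,0,0.0136],[-0.021,0,0.0136],[-0.021,0,0.0136],[-0.021,0,0.0136],[-0.021,0,0.0136]],"turn":[[0,0,0],[0,0,0],[0,0,0],[0,0,0],[0,0,0]],"grip":[0.28,0.28,0.28,0.28,0.28]}';python3 -m creep '{"translation":[[-0.021,0,0.0136],[-0.021,0,0.0136],[-0.021,0,0.0136],[-0.021,0,0.0136],[-0.021,0,0.0136]],"turn":[[0,0,0],[0,0,0],[0,0,0],[0,0,0],[0,0,0]],"grip":[0.28,0.28,0.28,0.28,0.28]}';  python3 -c "
from h import *
S=((.03,.09),(.2,.235))
for n in ('side','scene'):
  d=env.read_camera(n);vase2((.597,.155),[d],S)
delta([.58,.155,.018],177.4,-33)"
```

```text
time_s: 26.15
tool_pos: [0.5253, 0.1574, 0.0177]
tool_rot: [-179.3, 33.0, 177.6]
force: [-6.0, -0.1, 4.7]
grip_width: 0.0243
grasp_force: 3.3
time_s: 26.78
tool_pos: [0.5352, 0.1569, 0.0177]
tool_rot: [-179.3, 33.0, 177.6]
force: [-6.1, 0.0, 3.3]
grip_width: 0.0244
grasp_force: 3.3
time_s: 27.4
tool_pos: [0.5452, 0.1564, 0.0177]
tool_rot: [-179.3, 33.0, 177.6]
force: [-6.0, -0.5, 4.1]
grip_width: 0.0247
grasp_force: 3.3
(0.03, 0.09) vase [0.5966 0.1539] seat mm [-90.4  -0.4] [670] res 0.0013
(0.2, 0.235) vase [0.5964 0.1539] seat mm [-90.7  -0.4] [535] res 0.0009
(0.03, 0.09) vase [0.596  0.1555] seat mm [-91.1   1.2] [656] res 0.0014
(0.2, 0.235) vase [0.5958 0.1557] seat mm [-91.3   1.4] [481] res 0.0011
now [0.5454 0.1564 0.0178] [-179.4   33.   177.6] q [ 33.2  15.8 -65.8 131.6  72.9  32.5  -1.9] t 27.5
translation [-0.364  0.004  0.233] turn [-0.0031  0.0002  0.0007]
```

```bash
python3 -m creep '{"translation":[[-0.021,0,0.0136],[-0.021,0,0.0136],[-0.021,0,0.0136],[-0.021,0,0.0136],[-0.021,0,0.0136]],"turn":[[0,0,0],[0,0,0],[0,0,0],[0,0,0],[0,0,0]],"grip":[0.28,0.28,0.28,0.28,0.28]}';python3 -m creep '{"translation":[[-0.021,0,0.0136],[-0.021,0,0.0136],[-0.021,0,0.0136],[-0.021,0,0.0136],[-0.021,0,0.0136]],"turn":[[0,0,0],[0,0,0],[0,0,0],[0,0,0],[0,0,0]],"grip":[0.28,0.28,0.28,0.28,0.28]}';python3 -m creep '{"translation":[[-0.021,0,0.0136],[-0.021,0,0.0136],[-0.021,0,0.0136],[-0.021,0,0.0136],[-0.021,0,0.0136]],"turn":[[0,0,0],[0,0,0],[0,0,0],[0,0,0],[0,0,0]],"grip":[0.28,0.28,0.28,0.28,0.28]}';  python3 -c "
from h import *
S=((.06,.12),(.2,.235))
for n in ('side','scene'):
  d=env.read_camera(n);vase2((.627,.155),[d],S)
delta([.635,.155,.018],177.4,-33)"
```

```text
time_s: 28.12
tool_pos: [0.5552, 0.1558, 0.0177]
tool_rot: [-179.3, 33.0, 177.6]
force: [-5.6, 0.3, 5.6]
grip_width: 0.0246
grasp_force: 3.4
time_s: 28.75
tool_pos: [0.5639, 0.1559, 0.0172]
tool_rot: [-179.3, 33.0, 177.6]
force: [-10.7, 0.5, 8.8]
grip_width: 0.0245
grasp_force: 5.6
time_s: 29.38
tool_pos: [0.5743, 0.1567, 0.0174]
tool_rot: [-179.5, 33.0, 177.7]
force: [-7.1, 2.7, 4.5]
grip_width: 0.0244
grasp_force: 4.0
(0.06, 0.12) vase [0.6262 0.157 ] seat mm [-61.1   4. ] [683] res 0.0009
(0.2, 0.235) vase [0.6259 0.1568] seat mm [-61.3   3.8] [544] res 0.0009
(0.06, 0.12) vase [0.6255 0.1587] seat mm [-61.8   5.7] [678] res 0.001
(0.2, 0.235) vase [0.6257 0.1586] seat mm [-61.7   5.6] [501] res 0.0011
now [0.5745 0.1567 0.0174] [-179.5   33.   177.6] q [ 31.8  19.8 -63.4 128.3  74.9  34.   -0.4] t 29.475
translation [-0.638  0.013  0.406] turn [-0.0021 -0.0001  0.0011]
```

```bash
python3 -m creep '{"translation":[[-0.021,0,0.0136],[-0.021,0,0.0136],[-0.021,0,0.0136],[-0.021,0,0.0136],[-0.021,0,0.0136]],"turn":[[0,0,0],[0,0,0],[0,0,0],[0,0,0],[0,0,0]],"grip":[0.28,0.28,0.28,0.28,0.28]}';python3 -m creep '{"translation":[[-0.021,0,0.0136],[-0.021,0,0.0136],[-0.021,0,0.0136],[-0.021,0,0.0136],[-0.021,0,0.0136]],"turn":[[0,0,0],[0,0,0],[0,0,0],[0,0,0],[0,0,0]],"grip":[0.28,0.28,0.28,0.28,0.28]}';  python3 -c "
from h import *
S=((.06,.12),(.2,.235))
for n in ('side','scene'):
  d=env.read_camera(n);vase2((.647,.155),[d],S)
delta([.635,.155,.018],177.4,-33)"
```

```text
time_s: 30.1
tool_pos: [0.5838, 0.1544, 0.0169]
tool_rot: [-179.3, 32.9, 177.6]
force: [-18.5, -0.2, 12.4]
grip_width: 0.0243
grasp_force: 8.4
time_s: 30.72
tool_pos: [0.5929, 0.1546, 0.0166]
tool_rot: [-179.3, 32.9, 177.7]
force: [-15.0, 1.0, 7.9]
grip_width: 0.0244
grasp_force: 7.4
(0.06, 0.12) vase [0.6453 0.1577] seat mm [-42.    5.6] [689] res 0.0009
(0.2, 0.235) vase [0.6452 0.1575] seat mm [-42.1   5.4] [523] res 0.001
(0.06, 0.12) vase [0.6446 0.1592] seat mm [-42.8   7.1] [685] res 0.001
(0.2, 0.235) vase [0.6445 0.1592] seat mm [-42.9   7.1] [497] res 0.0011
now [0.5932 0.1545 0.0167] [-179.3   32.9  177.6] q [ 31.   22.1 -62.  126.1  75.8  35.1   0.9] t 30.825
translation [-0.447  0.031  0.269] turn [-0.003  -0.0007  0.0012]
```

The vase is on the lead-in, about 6 mm to +y of the tool. I'll re-centre the cradle behind it before pushing further.

```bash
python3 -m creep '{"translation":[[0.042,0,-0.027],[0.02,0.05,-0.012],[0,0.05,0],[-0.021,0,0.0136],[-0.021,0,0.0136]],"turn":[[0,0,0],[0,0,0],[0,0,0],[0,0,0],[0,0,0]],"grip":[0.28,0.28,0.28,0.28,0.28]}';python3 -m creep '{"translation":[[-0.021,0,0.0136],[-0.021,0,0.0136],[-0.021,0,0.0136],[-0.021,0,0.0136],[-0.021,0,0.0136]],"turn":[[0,0,0],[0,0,0],[0,0,0],[0,0,0],[0,0,0]],"grip":[0.28,0.28,0.28,0.28,0.28]}';  python3 -c "
from h import *
S=((.06,.12),(.2,.235))
for n in ('side','scene'):
  d=env.read_camera(n);vase2((.647,.155),[d],S)
delta([.635,.155,.018],177.4,-33)"
```

```text
time_s: 31.45
tool_pos: [0.594, 0.1616, 0.0176]
tool_rot: [-179.3, 33.0, 177.5]
force: [-1.5, 0.7, 1.0]
grip_width: 0.0245
grasp_force: 0.8
time_s: 32.08
tool_pos: [0.597, 0.1609, 0.0147]
tool_rot: [-178.9, 32.6, 177.7]
force: [-42.7, -5.5, 32.3]
grip_width: 0.0246
grasp_force: 21.8
(0.06, 0.12) vase [0.6466 0.1574] seat mm [-40.7   5.4] [691] res 0.0009
(0.2, 0.235) vase [0.6459 0.1573] seat mm [-41.4   5.2] [538] res 0.0009
(0.06, 0.12) vase [0.6455 0.159 ] seat mm [-41.8   6.9] [676] res 0.0011
(0.2, 0.235) vase [0.6452 0.1589] seat mm [-42.2   6.8] [506] res 0.001
now [0.597  0.1609 0.0146] [-178.9   32.6  177.7] q [ 29.4  23.5 -61.6 125.   76.   36.6   0.6] t 32.175
translation [-0.426 -0.05   0.223] turn [-0.0049 -0.0023  0.0016]
```

Force is up to 43 N and the vase isn't moving. I'll back off at once and look.

```bash
python3 -m creep '{"translation":[[0.04,0,-0.03],[0.04,0,-0.03]],"turn":[[0,0,0],[0,0,0]],"grip":[0.28,0.28]}'; python3 -c "
from h import *
a=grab('side','d3');b=grab('scene','s3');vase2((.647,.155),[a],((.06,.12),(.2,.235)))
c=np.hstack([a['frame'][100:300,170:350],b['frame'][150:350,210:390]])[:,:,::-1];cv2.imwrite('pics/c4.png',cv2.resize(c,None,fx=2.2,fy=2.2,interpolation=cv2.INTER_CUBIC))
delta([.635,.155,.018],177.4,-33)"
```

```text
time_s: 32.42
tool_pos: [0.5947, 0.161, 0.0173]
tool_rot: [-179.3, 32.9, 177.6]
force: [-0.5, -0.1, -1.1]
grip_width: 0.0245
grasp_force: 0.1
(0.06, 0.12) vase [0.647  0.1572] seat mm [-40.3   5.2] [692] res 0.0009
(0.2, 0.235) vase [0.6468 0.1569] seat mm [-40.5   4.8] [536] res 0.001
now [0.5954 0.1613 0.0179] [-179.3   33.   177.6] q [ 29.9  22.6 -61.9 125.5  76.   35.9   0.2] t 32.525
translation [-0.419 -0.054  0.271] turn [-0.0034 -0.      0.0007]
```

View pics/c4.png

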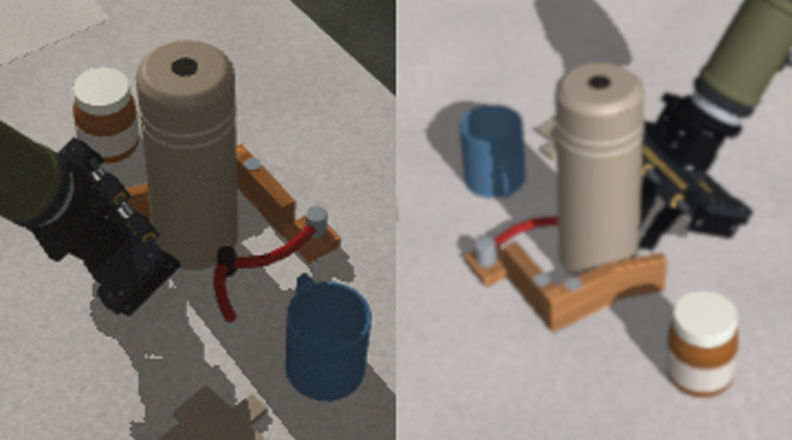

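The view shows the vase between the roller at (228,262) and the lead-in board, with nothing else in contact. The finger sags under load and drags the vase down, which adds friction. I'll start slightly higher and push with a small upward and −y component, following the lead-in.

```bash
python3 -m creep '{"translation":[[-0.02,0,-0.03],[-0.023,-0.006,0.0105],[-0.023,-0.006,0.0105],[-0.023,-0.006,0.0105],[-0.023,-0.006,0.0105]],"turn":[[0,0,0],[0,0,0],[0,0,0],[0,0,0],[0,0,0]],"grip":[0.28,0.28,0.28,0.28,0.28]}'; python3 -c "
from h import *
for n in ('side','scene'):
  d=env.read_camera(n);vase2((.647,.155),[d],((.06,.12),(.2,.235)))
delta([.635,.155,.018],177.4,-33)"
```

```text
time_s: 33.15
tool_pos: [0.5991, 0.1588, 0.0197]
tool_rot: [-179.1, 32.7, 177.6]
force: [-30.7, -3.8, 20.0]
grip_width: 0.0247
grasp_force: 15.2
(0.06, 0.12) vase [0.6492 0.1567] seat mm [-38.1   4.8] [687] res 0.0009
(0.2, 0.235) vase [0.6487 0.1564] seat mm [-38.5   4.5] [523] res 0.0009
(0.06, 0.12) vase [0.6481 0.1583] seat mm [-39.3   6.3] [675] res 0.0011
(0.2, 0.235) vase [0.6478 0.1583] seat mm [-39.5   6.3] [491] res 0.001
now [0.599  0.1587 0.0197] [-179.1   32.7  177.7] q [ 30.4  22.9 -62.1 124.9  75.   36.3   1.8] t 33.25
translation [-0.368 -0.024  0.262] turn [-0.0044 -0.0018  0.0012]
```

```bash
python3 -m creep '{"translation":[[0.05,0,-0.03],[0,-0.05,-0.02],[-0.02,0,0.0],[-0.03,-0.006,0.012],[-0.03,-0.006,0.008]],"turn":[[0,0,0],[0,0,0],[0,0,0],[0,0,0],[0,0,0]],"grip":[0.28,0.28,0.28,0.28,0.28]}';python3 -m creep '{"translation":[[-0.023,-0.006,0.008],[-0.023,-0.006,0.008],[-0.023,-0.006,0.008]],"turn":[[0,0,0],[0,0,0],[0,0,0]],"grip":[0.28,0.28,0.28]}'; python3 -c "
from h import *
for n in ('side','scene'):
  d=env.read_camera(n);vase2((.647,.155),[d],((.06,.12),(.2,.235)))
delta([.635,.155,.018],177.4,-33)"
```

```text
time_s: 33.88
tool_pos: [0.6027, 0.1523, 0.024]
tool_rot: [-179.2, 32.8, 177.5]
force: [-9.6, -2.0, -0.7]
grip_width: 0.0243
grasp_force: 3.9
time_s: 34.25
tool_pos: [0.6083, 0.1501, 0.0253]
tool_rot: [-179.1, 32.8, 177.5]
force: [-9.1, -2.6, -0.1]
grip_width: 0.0242
grasp_force: 4.0
(0.06, 0.12) vase [0.6616 0.154 ] seat mm [-25.6   2.7] [694] res 0.0014
(0.2, 0.235) vase [0.6627 0.1538] seat mm [-24.4   2.5] [529] res 0.0009
(0.06, 0.12) vase [0.6609 0.1558] seat mm [-26.3   4.4] [682] res 0.0016
(0.2, 0.235) vase [0.6623 0.1556] seat mm [-24.9   4.2] [495] res 0.001
now [0.6084 0.1501 0.0254] [-179.1   32.8  177.4] q [ 31.8  22.8 -62.2 124.1  74.   35.8   3.9] t 34.35
translation [-0.227  0.08   0.255] turn [-0.0047 -0.0009  0.0002]
```

That worked: 9 N and moving again. Straight on.

```bash
python3 -m creep '{"translation":[[-0.021,0,0.0136],[-0.021,0,0.0136],[-0.021,0,0.0136],[-0.021,0,0.0136],[-0.021,0,0.0136]],"turn":[[0,0,0],[0,0,0],[0,0,0],[0,0,0],[0,0,0]],"grip":[0.28,0.28,0.28,0.28,0.28]}'; python3 -c "
from h import *
for n in ('side','scene'):
  d=env.read_camera(n);vase2((.665,.155),[d],((.06,.12),(.2,.235)))
delta([.635,.155,.018],177.4,-33)"
```

```text
time_s: 34.98
tool_pos: [0.6193, 0.1522, 0.0265]
tool_rot: [-179.4, 33.0, 177.5]
force: [-4.8, 1.0, -1.0]
grip_width: 0.0243
grasp_force: 2.6
(0.06, 0.12) vase [0.6728 0.1529] seat mm [-14.4   2.1] [671] res 0.0011
(0.2, 0.235) vase [0.6752 0.1517] seat mm [-11.8   0.9] [532] res 0.001
(0.06, 0.12) vase [0.6722 0.1547] seat mm [-15.    3.9] [696] res 0.0014
(0.2, 0.235) vase [0.6755 0.1531] seat mm [-11.6   2.4] [505] res 0.001
now [0.6196 0.1524 0.0268] [-179.4   33.   177.5] q [ 31.3  23.9 -61.7 122.9  74.5  36.1   4.6] t 35.075
translation [-0.1    0.043  0.195] turn [-0.0031 -0.0001  0.0006]
```

```bash
python3 -m creep '{"translation":[[-0.010,0,0.0186],[-0.010,0,0.0186],[-0.010,0,0.0186],[-0.010,0,0.0186],[-0.010,0,0.0186]],"turn":[[0,0,0],[0,0,0],[0,0,0],[0,0,0],[0,0,0]],"grip":[0.28,0.28,0.28,0.28,0.28]}'; python3 -c "
from h import *
for n in ('side','scene'):
  d=env.read_camera(n);vase2((.68,.153),[d],((.06,.12),(.2,.235)))
delta([.635,.155,.018],177.4,-33)"
```

```text
time_s: 35.7
tool_pos: [0.6278, 0.1514, 0.0233]
tool_rot: [-179.3, 33.1, 177.5]
force: [-1.5, -0.1, 1.3]
grip_width: 0.0244
grasp_force: 0.7
(0.06, 0.12) vase [0.6812 0.1537] seat mm [-5.9  3.3] [684] res 0.001
(0.2, 0.235) vase [0.6812 0.1536] seat mm [-5.9  3.2] [532] res 0.0009
(0.06, 0.12) vase [0.6803 0.1554] seat mm [-6.9  4.9] [678] res 0.0009
(0.2, 0.235) vase [0.6804 0.1554] seat mm [-6.8  4.9] [512] res 0.001
now [0.6275 0.1516 0.0231] [-179.3   33.   177.5] q [ 30.5  25.1 -60.7 122.1  75.7  36.3   4.2] t 35.8
translation [-0.043  0.047  0.103] turn [-0.0033  0.0003  0.0006]
```

```bash
python3 -m creep '{"translation":[[-0.016,0,0.0102],[-0.016,0,0.0102],[-0.016,0,0.0102],[-0.016,0,0.0102]],"turn":[[0,0,0],[0,0,0],[0,0,0],[0,0,0]],"grip":[0.28,0.28,0.28,0.28]}'; python3 -c "
from h import *
for n in ('side','scene'):
  d=env.read_camera(n);vase2((.68,.153),[d],((.06,.12),(.2,.235)))
delta([.635,.155,.018],177.4,-33)"
```

```text
time_s: 36.3
tool_pos: [0.6319, 0.1512, 0.0222]
tool_rot: [-179.3, 32.9, 177.6]
force: [-11.8, -2.1, 6.6]
grip_width: 0.0243
grasp_force: 5.5
(0.06, 0.12) vase [0.6847 0.1537] seat mm [-2.5  3.4] [683] res 0.0011
(0.2, 0.235) vase [0.6846 0.1537] seat mm [-2.6  3.4] [528] res 0.0009
(0.06, 0.12) vase [0.6835 0.1556] seat mm [-3.8  5.2] [695] res 0.001
(0.2, 0.235) vase [0.6837 0.1554] seat mm [-3.5  5. ] [503] res 0.0011
now [0.6318 0.1513 0.0221] [-179.3   32.9  177.6] q [ 30.2  25.8 -60.4 121.5  75.7  36.6   4.7] t 36.4
translation [-0.004  0.049  0.063] turn [-0.0036 -0.0005  0.0008]
```

```bash
python3 -m creep '{"translation":[[-0.016,0,0.0092],[-0.016,0,0.0092]],"turn":[[0,0,0],[0,0,0]],"grip":[0.28,0.28]}'; python3 -c "
from h import *
a=grab('side','d4');b=grab('scene','s4');
vase2((.68,.153),[a],((.06,.12),(.2,.235)));vase2((.68,.153),[b],((.06,.12),(.2,.235)))
# board faces by depth in the current calibration
c=np.hstack([a['frame'][110:270,210:340],b['frame'][180:340,220:350]])[:,:,::-1];cv2.imwrite('pics/c5.png',cv2.resize(c,None,fx=3,fy=3,interpolation=cv2.INTER_CUBIC))
delta([.635,.155,.018],177.4,-33)"
```

```text
time_s: 36.65
tool_pos: [0.6326, 0.1517, 0.0214]
tool_rot: [-179.2, 32.8, 177.7]
force: [-22.2, -2.3, 13.1]
grip_width: 0.0242
grasp_force: 10.5
(0.06, 0.12) vase [0.6846 0.1538] seat mm [-2.5  3.5] [673] res 0.0011
(0.2, 0.235) vase [0.6845 0.1537] seat mm [-2.7  3.3] [522] res 0.0009
(0.06, 0.12) vase [0.6836 0.1554] seat mm [-3.6  5. ] [688] res 0.001
(0.2, 0.235) vase [0.6836 0.1555] seat mm [-3.7  5.1] [504] res 0.001
now [0.6325 0.1517 0.0213] [-179.2   32.8  177.7] q [ 30.1  26.  -60.3 121.3  75.6  36.8   5. ] t 36.75
translation [-0.003  0.043  0.05 ] turn [-0.0037 -0.0013  0.0013]
```

View pics/c5.png

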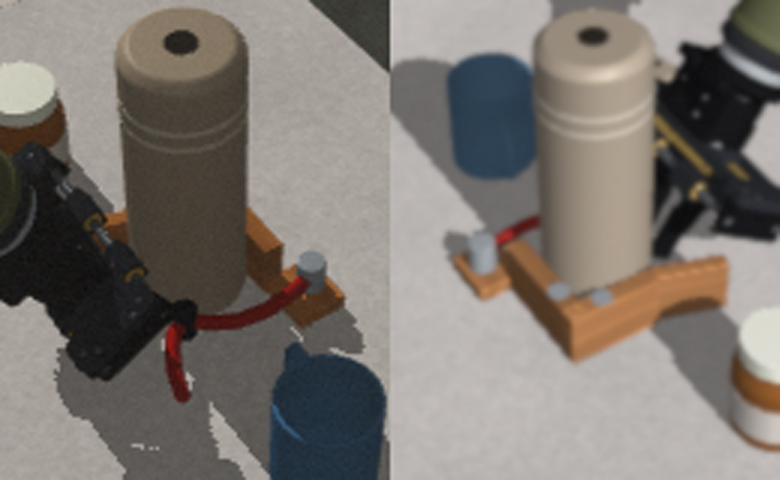

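The picture shows the vase in the corner with the roller at (180,315) closed behind it. More push no longer moves the vase, so it is home. Retreating straight back.

```bash
python3 -m creep '{"translation":[[0.03,0,-0.018],[0.06,0,-0.04],[0.15,0,-0.1],[0.25,0,-0.16],[0.3,0,-0.2]],"turn":[[0,0,0],[0,0,0],[0,0,0],[0,0,0],[0,0,0]],"grip":[0.28,0.28,0.28,0.28,0.28]}'; python3 -m creep '{"translation":[[0.2,0,-0.13],[0,0,-0.2],[0,0,0]],"turn":[[0,0,0],[0,0,0],[0,0,0]],"grip":[0.28,0.28,0.28]}'; python3 -c "
from h import *
a=grab('side','d5');b=grab('scene','s5');
vase2((.684,.153),[a],((.06,.12),(.2,.235)));vase2((.684,.153),[b],((.06,.12),(.2,.235)))
c=np.hstack([a['frame'][110:270,210:340],b['frame'][180:340,220:350]])[:,:,::-1];cv2.imwrite('pics/c6.png',cv2.resize(c,None,fx=3,fy=3,interpolation=cv2.INTER_CUBIC))
delta([.635,.155,.018],177.4,-33)"
```

```text
time_s: 37.38
tool_pos: [0.5599, 0.1554, 0.0237]
tool_rot: [-179.4, 33.1, 177.5]
force: [-0.3, 0.9, 0.9]
grip_width: 0.0245
grasp_force: 0.0
time_s: 37.75
tool_pos: [0.5331, 0.1564, 0.0379]
tool_rot: [-179.2, 33.2, 177.6]
force: [0.1, -0.3, 1.7]
grip_width: 0.0242
grasp_force: 0.0
(0.06, 0.12) vase [0.6846 0.1536] seat mm [-2.5  3.3] [683] res 0.001
(0.2, 0.235) vase [0.6845 0.1536] seat mm [-2.7  3.2] [523] res 0.0009
(0.06, 0.12) vase [0.6836 0.1554] seat mm [-3.7  5.1] [689] res 0.001
(0.2, 0.235) vase [0.6836 0.1554] seat mm [-3.6  5. ] [502] res 0.001
now [0.5333 0.156  0.0372] [-179.3   33.1  177.5] q [ 38.7  10.4 -71.1 132.3  64.3  30.6   4.4] t 37.85
translation [-0.933  0.054  0.894] turn [-0.0036  0.0006  0.0007]
```

View pics/c6.png

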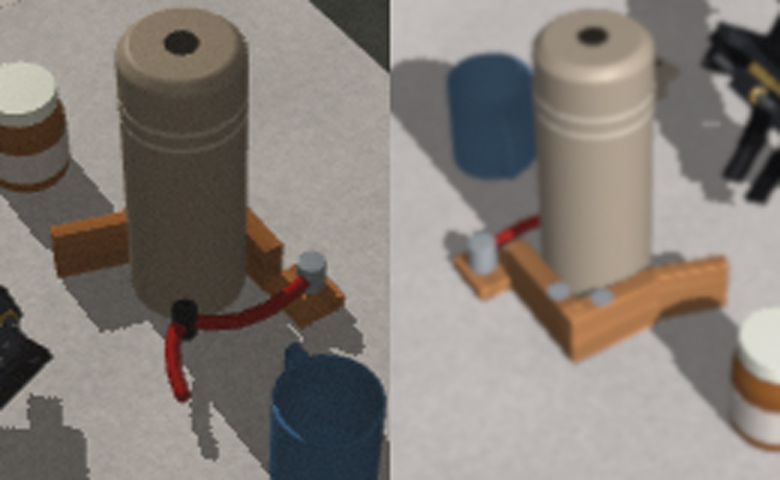

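The vase stands upright in the corner, unchanged after release, with the roller sprung back almost to rest against it. The jar and mug haven't moved. Handing in.

```bash
python3 -c "
from cell import env
print(env.sign_off())"
```

```text
the job is handed in; nothing more can be done
None
```

The vase is standing upright in the largest stop with the red arm sprung back behind it, and the job was handed in at about 38 s. On the way it rocked up to about 8° (the robot probably brushed it on an early approach) before settling, and the push hit one brief 43 N peak on the fingers. My readings put it 3–5 mm off the fitted seat; a harder push didn't move it, so I judged it home against both boards.

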